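# Hang the filter disc on the telescoping drip stand and hold the stand up

## Robot

A 6-joint arm with a two-finger parallel gripper is mounted at the origin on the work surface. World frame = base frame: x ahead of the robot, y to its left, z up, the work surface at z = 0. Lengths are in m, angles in rad, forces in N, time in s.
With the tool pointing down it reaches from about 0.35 to 0.925 m from the base axis. Payload 6.4 kg.
Tool frame: the origin (TCP) lies at the very end of the fingers, on their centre line; the grasp point (between the pads) lies r.tcp_to_grasp behind it (r.tcp_to_grasp is the distance from the TCP to the grasp point, in m); z points along the fingers, y is the line along which they close (so a half turn about z gives the same grasp; the last joint's range is limited). The gripper opens to 94 mm and grips with 3 to 60 N. Pads are 16 mm wide; open, the fingers measure 119 mm over their backs; the gripper's body (75 mm by 177 mm) begins 78 mm behind the grasp point.
Start: joints at [-0.174, 0.245, 1.558, -0, 1.339, -0.174], TCP at [0.65, 0, 0.205] pointing down, gripper open.
Joint ranges: [-3.13, 3.13], [-1.02, 2.26], [0.13, 2.54], [-0.95, 4.09], [0.21, 2.88], [-2.74, 2.74]. Speed limits (rad/s): [2.57, 2.57, 3.14, 3.14, 3.14, 3.14].

## Interface

Orientations are given as a 3x3 rotation matrix whose columns are the frame's x, y, z axes.
In Python, from workcell import monitor, grab_frame, hand_in, r gives the robot as it stands.
- The arm moves only by the shell command python3 -m inch 'ROWS'. ROWS is JSON, a list of rows, each a list of 7 numbers: the turn, a rotation vector about the world's x, y, z in rad, then the shift along the world's x, y, z in cm, then the opening, from 0 (shut) to 1 (fully open). In form: [[rx, ry, rz, dx, dy, dz, fingers], ...]. A call has 1 to 20 rows; each row shifts and turns the commanded pose from where the row before left it; what a row does not reach is not made up. A row lasts 1/12 s, in which the tool goes at most 41.7 mm and 7.16 degrees, less where a joint would pass 70% of its speed; a pose out of reach is approached as far as the arm can. A call is refused whole if a number of a shift passes 4.17 or a number of a turn 0.125, either way. A call with a gripper value outside its range is refused whole. The fingers move at their own pace and stop on an object; the grip force is fixed at half the most. Time passes only in rows, so rows that do not move let the fingers close. It gives the time, the measured TCP pose, the force, the opening and the grip force at its end, in the units of the state.
- monitor.observe(): the state, without advancing time (a new reading comes with each control period).
- grab_frame(name): name is "scene" or "side" or "wrist"; returns a dict with "frame" (480x640x3 uint8, red, green, blue), "fov_y" (degrees; the focal length in pixels is half the picture's height over the tangent of half this angle, whatever the lens; pixels are square), "cx", "cy" (the principal point, pixels), "xyz" and "attitude" of the camera in the world; the wrist camera has in their place "hand_eye" (4x4, takes a point from camera to tool coordinates, whose origin is the TCP and whose axes are the flange's). Camera axes: x right, y up, looking along -z (the intrinsics and any distortion apply to the point x, -y, -z); pixel columns grow to the right and rows downward; lengths in m; the calibration is good to about 2 mm. The wrist camera is an equidistant fisheye: a pixel r from the principal point sees the ray r / f radians off the axis. A picture is of the moment at which its call begins: read the wrist's pose just before it. There is no depth.
- hand_in(): hands the job in; it is judged then, once.
The state is a dict: "clock": time; "joints": joint angles; "qd": joint speeds; "effort": joint torques, N m; "tool_pos": TCP position; "tcp_rot": TCP orientation; "ft_force": force on the tool from outside, world axes, zero at the start; "torque": the same for the moment, N m; "opening": finger opening in m; "grasp_force": force on a finger pad.
Only numpy, scipy, OpenCV 4.12 (cv2) and the standard library are available. Lean on these libraries where they do the work, as an engineer would, in place of code of your own. Each camera call takes 0.05 s, during which the arm holds its last target. There are 200 camera calls.

## Task

Take the sprung clip that carries the steel filter disc off the low wash rail and clip it on about the middle of the drip stand's crossbar, so that the disc hangs down over the pale blue plate. Then squeeze the stand's orange button and, keeping it pressed, pull the telescoping mast straight up past its first stop to its second stop. Finish while still holding the mast there by its grip, fully extended, with the disc still clipped on; leave the plate and the other things on the counter where they are.

Things in the scene. Friction and masses are not known exactly. Their poses are not given: they have to be found in the camera images.
- clip: Sprung clothes-peg clip (90 g) with the steel filter disc, upright astride the wash rail's bar at the start. Origin: underside of its 12 mm pivot drum, which sits on the bar's top edge, midway between the jaws. z up, y along the bar, x the way the jaws open; white half with the disc on -x, hinged grey half on +x. It pinches a 6 mm bar with about 6 N; jaws reach 18 mm below the origin.
- clip_levers (a point): Where to pinch the clip: 36 mm above its origin, midway between two flat levers (34 mm wide in y) rising in a V to 49 mm above the origin: 40 mm over their outsides here, 46 at the top. Pinch along x, from above. Squeezed to their stop (6 N; use 20 N or more) they are parallel, 20 mm over the outsides, and both jaws swing evenly out by 0.3 rad, 16 mm apart at the tips. Let go to clip on.
- clip_disc (a point): Centre of the perforated steel filter disc, 56 mm across and 2 mm thick, on the outside of the clip's white half: (-10, 0, -45) mm from the clip's origin, lowest point 73 mm below that origin. With the clip squeezed in the hand it swings some 15 to 25 mm outwards (clip -x) and a little up.
- clip_jaw (a joint): Hinge of the clip's grey half relative to the white half: 0 when shut on a 6 mm bar, 0.6 rad when squeezed fully open, -0.1 shut on nothing.
- rail: The low wash rail, fixed: a grey base 100 x 190 x 10 mm with two thin posts (at y +-80 mm) and a flat steel bar on top, 6 mm thick (x), 14 mm high, 170 mm long (y), its top edge 115 mm above the counter. Origin: on the counter under the middle of the bar; y runs along the bar.
- stand: The telescoping drip stand, fixed to the counter: dark base 110 x 100 x 12 mm, upright mast on the origin (counter level, on the mast's axis), z up. The crossbar points along +y, the orange button is on the +x side of the black grip.
- bar: The stand's crossbar, which rises with the mast: a flat steel bar 6 mm thick (x), 14 mm high (z), free along y from -83 to +73 mm about its origin. Origin: middle of its top edge, 95 mm from the mast's axis, 115 mm above the counter with the mast down. Same axes as the stand.
- grip: Black block on top of the mast to hold it by: 28 mm (x) x 26 mm (y) x 55 mm high, top 30 mm above its origin. Origin: in its centre at the button's mid height, 150 mm above the counter with the mast down. Axes as the stand. Pinch it from above along x, fingers level with the origin: one on the button, one on the flat -x side (35 mm over both, 29 mm with the button in; 30 to 40 N is ample).
- button (a joint): The orange release button in the grip's +x side, a face 20 mm wide and 30 mm high, sliding along -x into the grip: 0 out, 0.006 m fully in (3 N to start, 7 N full). Below about 0.0035 m the mast is latched down and cannot be pulled up; pressed further it is free. It springs out when let go.
- upper_tube (a joint): Travel of the mast's upper section (with grip and crossbar) out of the middle section: 0 down, 0.050 m at the first stop. Moves first, about 5 N to lift.
- middle_tube (a joint): Travel of the mast's middle section: 0 down, 0.050 m at the second stop. Follows once the upper section is out, about 9 N to lift. Grip and crossbar are then 100 mm higher than at the start. The mast sinks back down by its weight and springs when it is let go.
- plate: Pale blue porcelain plate, 124 mm across, 16 mm high, standing loose on the counter under the crossbar. Origin: centre of its underside.
- canister: Green flip-top canister, 84 mm across, 109 mm high; bystander. Origin: centre of its underside.
- cup: Grey plastic coarse filter cup, 80 mm across, 70 mm high; bystander. Origin: centre of its underside.
- whisk: Small steel whisk lying on the counter, 210 mm long along its x, 40 mm high; bystander. Origin: on the counter at the whisk's neck.
- brush: Blue hard silicone brush lying bristles down, 195 mm long along its x, 30 mm high; bystander. Origin: on the counter near its middle.
- jug: Steel milk jug with a side handle, 84 mm across, 90 mm high; bystander. Origin: centre of its underside.
There are look-alikes about, which are no part of the job. Several things look just like the plate: the one meant starts farthest from the robot's base.

How it is judged:
On the way, in this order (a step that is already met when the one before it is completed fails the run):
1. the clip is clipped on the crossbar and let go, with the mast still down (x of clip in the frame of bar between -0.005 and 0.005 m and y of clip in the frame of bar between -0.045 and 0.045 m and z of clip in the frame of bar between -0.004 and 0.009 m and angle between clip's own z axis and vertical below 0.2 rad and angle between the y axis of clip and the y axis of bar, either way round below 0.2 rad and value of joint clip_jaw below 0.15 rad and contact force between clip and bar above 0.5 N and contact force between each of the arm, the fingers and clip below 0.1 N and value of joint each of upper_tube, middle_tube below 0.008 m), for 0.2 s.
2. with the button pressed and the disc hanging, the mast is drawn out to about its first stop (value of joint button above 0.003 m and value of joint upper_tube above 0.043 m and contact force between the fingers and grip above 2 N), for 0.05 s.
At the end, for the whole second after the job is handed in: Mast held at its second stop: both sections within 5 mm of full travel, button over 3 mm in, fingers gripping with over 3 N. Clip shut on the crossbar, untouched, seated within 9 mm, true within 0.2 rad, within 45 mm of the bar's middle and 70 mm (level) of the plate's centre (value of joint each of upper_tube, middle_tube above 0.045 m and value of joint button above 0.003 m and contact force between the fingers and grip above 3 N and horizontal distance between clip and plate below 0.07 m and x of clip in the frame of bar between -0.005 and 0.005 m and y of clip in the frame of bar between -0.045 and 0.045 m and z of clip in the frame of bar between -0.004 and 0.009 m and angle between clip's own z axis and vertical below 0.2 rad and angle between the y axis of clip and the y axis of bar, either way round below 0.2 rad and value of joint clip_jaw below 0.15 rad and contact force between clip and bar above 0.5 N and contact force between each of the arm, the fingers and clip below 0.1 N); the arm keeps its last pose, push and grip.
It fails at once if the plate is moved by more than 25 mm (distance of plate from where it was at the start of the episode above 0.025 m).
It fails at once if the canister, cup, whisk, brush or jug is moved by more than 25 mm (distance of any of canister, cup, whisk, brush, jug from where it was at the start of the episode above 0.025 m).
It fails at once if the clip with the disc is dropped or lowered below bar height (height (world z) of clip below 0.085 m).
It also fails if it takes over 51 s, if anything falls off the work surface, if the arm or the gripper's body presses on something with over 40 N, if the wrist force passes 120 N, or if a joint passes its speed limit or range.

## Working session

There is one attempt and no reset: what is moved stays moved. The work goes in short steps, Python scripts to look and compute and a shell command to move; the robot and the scene stay as the last step left them, time stands still between calls to the robot, and variables do not carry over. Pictures are saved under pics/ and viewed, at most 10 in all, crops included, and the job is handed in when it is done.

```bash
mkdir -p pics; cat > h.py <<'E'
import numpy as np, cv2, pickle
from workcell import monitor, grab_frame, hand_in, r
def shot(n,tag):
    s=monitor.observe(); f=grab_frame(n); f['T']=np.r_[s['tool_pos']]; f['R']=np.array(s['tcp_rot']); f['n']=n
    pickle.dump(f,open(f'pics/{tag}.pkl','wb')); cv2.imwrite(f'pics/{tag}.png',f['frame'][:,:,::-1]); return f
def load(tag): return pickle.load(open(f'pics/{tag}.pkl','rb'))
def ray(f,u,v):
    F=240/np.tan(np.radians(f['fov_y'])/2)
    x,y=(u-f['cx'])/F,(v-f['cy'])/F
    if f['n']=='wrist':
        t=np.hypot(x,y); s=np.sin(t)/t if t>1e-9 else 1
        d=np.array([x*s,-y*s,-np.cos(t)]); H=np.array(f['hand_eye'])
        return f['T']+f['R']@H[:3,3], f['R']@H[:3,:3]@d
    d=np.array([x,-y,-1.]); d/=np.linalg.norm(d)
    return np.array(f['xyz']),np.array(f['attitude'])@d
def onz(f,u,v,z):
    o,d=ray(f,u,v); return o+d*(z-o[2])/d[2]
def tri(*a):
    A=np.zeros((3,3));b=np.zeros(3)
    for f,u,v in a:
        o,d=ray(f,u,v); P=np.eye(3)-np.outer(d,d); A+=P;b+=P@o
    p=np.linalg.solve(A,b); e=[np.linalg.norm((np.eye(3)-np.outer(d,d))@(p-o)) for o,d in (ray(*q) for q in a)]
    return p,max(e)
def proj(f,p):
    F=240/np.tan(np.radians(f['fov_y'])/2)
    if f['n']=='wrist':
        H=np.array(f['hand_eye']); q=H[:3,:3].T@(f['R'].T@(np.array(p)-f['T'])-H[:3,3])
        t=np.arctan2(np.hypot(q[0],q[1]),-q[2]); h=np.hypot(q[0],q[1])+1e-12
        return f['cx']+F*t*q[0]/h, f['cy']-F*t*q[1]/h
    q=np.array(f['attitude']).T@(np.array(p)-f['xyz']); return f['cx']-F*q[0]/q[2], f['cy']+F*q[1]/q[2]
E
python3 - <<'E'
from h import *
for n in('scene','side','wrist'):
    f=shot(n,n+'0'); print({k:(np.round(v,3).tolist() if k!='n' else v) for k,v in f.items() if k not in('frame','T','R')})
s=monitor.observe(); print(np.round(s['tcp_rot'],3),s['clock'],r.tcp_to_grasp,s['opening'])
E
```

```text
{'fov_y': 55.187, 'cx': 318.251, 'cy': 241.659, 'xyz': [1.07, 0.286, 1.101], 'attitude': [[-0.499, -0.752, 0.431], [0.866, -0.427, 0.259], [-0.011, 0.503, 0.864]], 'n': 'scene'}
{'fov_y': 53.873, 'cx': 322.023, 'cy': 242.773, 'xyz': [0.3, -0.919, 0.952], 'attitude': [[0.96, 0.177, -0.219], [-0.281, 0.642, -0.713], [0.014, 0.746, 0.666]], 'n': 'side'}
{'fov_y': 65.706, 'cx': 318.878, 'cy': 240.499, 'hand_eye': [[-0.001, 0.967, 0.255, 0.075], [1.0, 0.001, -0.001, 0.0], [-0.001, 0.255, -0.967, -0.18], [0.0, 0.0, 0.0, 1.0]], 'n': 'wrist'}
[[ 0.     1.    -0.001]
 [ 1.    -0.     0.   ]
 [ 0.    -0.001 -1.   ]] 0.15 0.0188 0.0938094586459115
```

View pics/scene0.png

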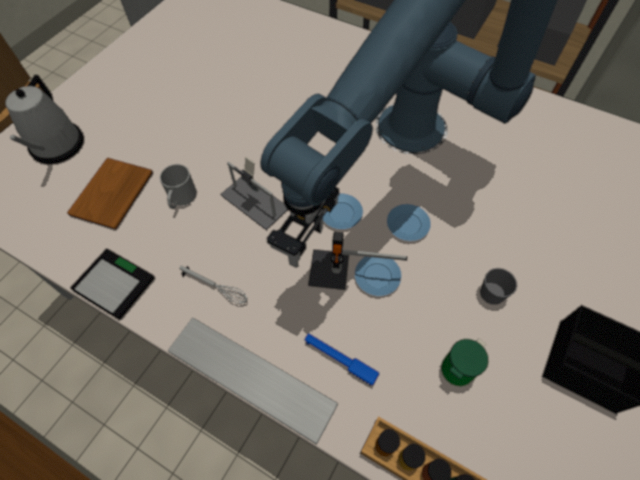

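View pics/side0.png

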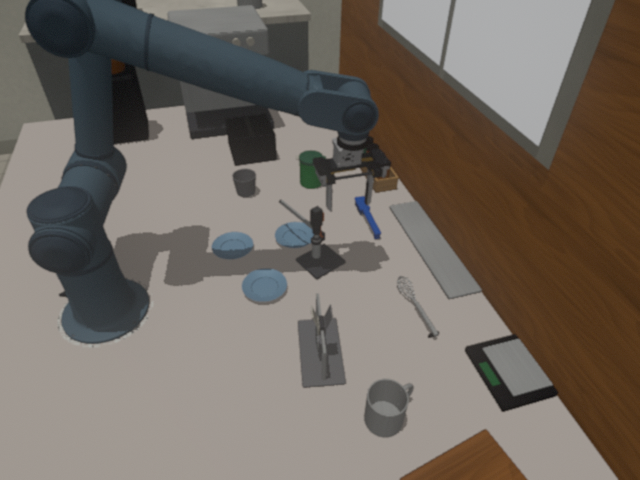

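View pics/wrist0.png

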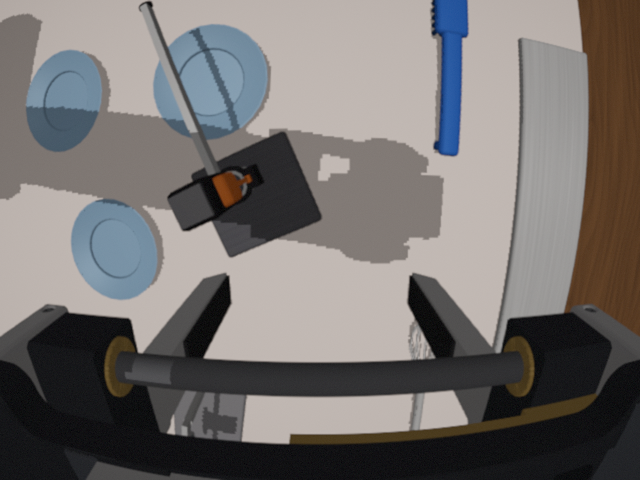

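The scene view shows the rail around (255,190), with the stand's base at (330,268), its bar running to (407,258), and the plate that's meant at (378,275). In the side view the rail base is around (322,350) and the clip is at about (322,315). In the wrist view the grip is at about (205,195), the button at (235,187) and the bar tip at (147,6). The crossbar is turned about 20° from world y.

```bash
python3 - <<'E'
from h import *
s,d,w=load('scene0'),load('side0'),load('wrist0')
np.set_printoptions(precision=3,suppress=True)
print('rail base side',[onz(d,*p,.01)[:2] for p in((298,322),(338,318),(347,384),(302,388))])
print('rail base scene',[onz(s,*p,.01)[:2] for p in((222,192),(268,226),(290,205))])
print('bar tip',tri((s,407,258),(d,280,202),(w,147,6)))
print('bar root',onz(w,213,172,.108), 'tip',onz(w,147,6,.108))
print('base',[onz(w,*p,.012)[:2] for p in((284,132),(321,214),(232,256))])
for p in((212,81),(117,248),(66,100)): print('plate',onz(w,*p,.008))
E
python3 - <<'E'
import cv2
a=cv2.imread('pics/side0.png')[280:400,270:370]; b=cv2.imread('pics/scene0.png')[140:240,205:305]
a=cv2.resize(a,(400,480),interpolation=2); b=cv2.resize(b,(400,400),interpolation=2)
b=cv2.copyMakeBorder(b,0,80,0,0,0); cv2.imwrite('pics/c1.png',cv2.hconcat([a,b]))
E
```

```text
rail base side [array([ 0.467, -0.182]), array([ 0.568, -0.196]), array([ 0.53 , -0.382]), array([ 0.431, -0.364])]
rail base scene [array([ 0.52 , -0.372]), array([ 0.552, -0.19 ]), array([ 0.461, -0.173])]
bar tip (array([0.509, 0.199, 0.104]), np.float64(0.002079028712452055))
bar root [0.569 0.056 0.108] tip [0.511 0.198 0.108]
base [array([0.615, 0.088]), array([0.652, 0.005]), array([ 0.557, -0.04 ])]
plate [0.54  0.145 0.008]
plate [ 0.413 -0.033  0.008]
plate [0.352 0.147 0.008]
```

View pics/c1.png

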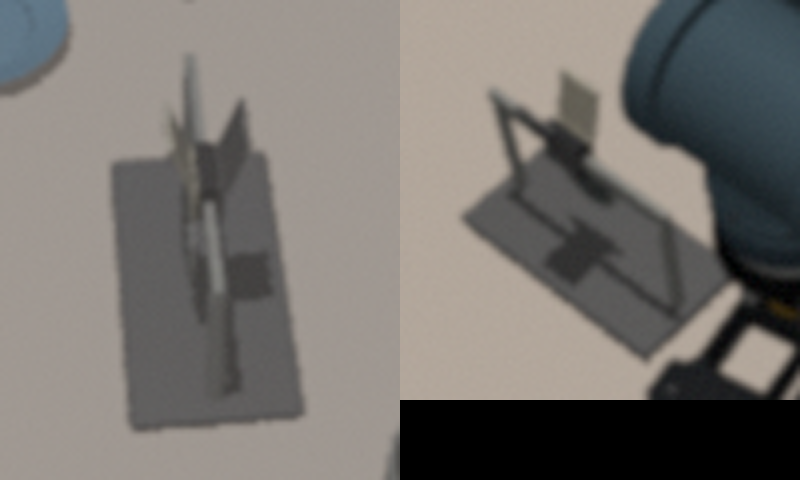

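The crops show the clip near the middle of the rail, with its pale half and the disc on world -x and the grey half on +x. Rail yaw is about -0.195 and bar yaw about +0.39. I'll move above the clip and look again.

```bash
python3 -m inch '[[0,0,-0.024,-1.8,-3.5,0.9,1],[0,0,-0.024,-1.8,-3.5,0.9,1],[0,0,-0.024,-1.8,-3.5,0.9,1],[0,0,-0.024,-1.8,-3.5,0.9,1],[0,0,-0.024,-1.8,-3.5,0.9,1],[0,0,-0.025,-1.8,-3.5,0.9,1],[0,0,-0.025,-1.8,-3.5,0.9,1],[0,0,-0.025,-1.8,-3.5,0.9,1],[0,0,0,0,0,0,1],[0,0,0,0,0,0,1]]'; python3 -c "
from h import *
shot('wrist','w1');shot('scene','s1');shot('side','d1')"
```

```text
clock: 0.98
tool_pos: [0.5053, -0.2815, 0.2778]
tcp_rot: [[0.197, 0.98, 0.001], [0.98, -0.197, -0.0], [0.0, 0.001, -1.0]]
ft_force: [-0.6, 1.0, 0.0]
opening: 0.0939
grasp_force: 0.0
```

View pics/w1.png

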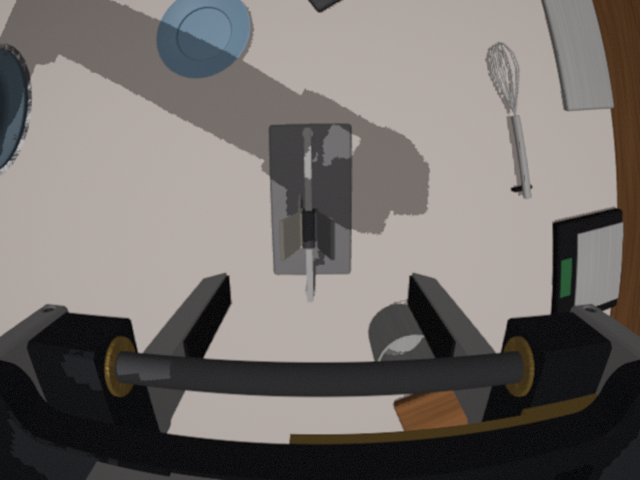

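The clip's pale lever is at (292,236), the grey lever at (326,238) and the drum at (309,228). The bar runs from (308,130) to (310,300).

```bash
python3 - <<'E'
from h import *
np.set_printoptions(precision=4,suppress=True)
w=load('w1'); 
a,b=onz(w,308,130,.115),onz(w,310,299,.115); v=b-a
print(a,b,np.linalg.norm(v),'yaw',np.arctan2(v[0],-v[1]), 'mid',(a+b)/2)
g=cv2.cvtColor(w['frame'],cv2.COLOR_RGB2HSV)
# pale lever mask
sub=w['frame'][200:275,272:340].astype(int); m=((sub[...,0]-sub[...,2]>15)&(sub.sum(2)<480)).astype('uint8')
n,l,st,c=cv2.connectedComponentsWithStats(m); 
for i in range(1,n):
  if st[i,4]>30: print(st[i],c[i]+[272,200])
for q in((292,213),(302,209),(280,262),(302,250),(315,209),(333,216),(315,252),(334,263)): print(q,onz(w,*q,.164))
print('drum ctr',onz(w,309,228,.127), 'tcp proj',onz(w,318,240,.1))
E
python3 - <<'E'
import cv2
a=cv2.imread('pics/w1.png')[195:285,262:352]
b=cv2.imread('pics/d1.png')[280:380,275:375]
cv2.imwrite('pics/c2.png',cv2.hconcat([cv2.resize(a,(400,400),interpolation=2),cv2.resize(b,(400,400),interpolation=2)]))
E
```

```text
[ 0.5137 -0.1927  0.115 ] [ 0.4821 -0.3542  0.115 ] 0.16457466870148227 yaw -0.19313369004583295 mid [ 0.4979 -0.2735  0.115 ]
(292, 213) [ 0.4887 -0.2571  0.164 ]
(302, 209) [ 0.4972 -0.2556  0.164 ]
(280, 262) [ 0.4699 -0.2956  0.164 ]
(302, 250) [ 0.4901 -0.289   0.164 ]
(315, 209) [ 0.5074 -0.2576  0.164 ]
(333, 216) [ 0.5205 -0.2661  0.164 ]
(315, 252) [ 0.5002 -0.2928  0.164 ]
(334, 263) [ 0.5138 -0.3053  0.164 ]
drum ctr [ 0.497 -0.28   0.127] tcp proj [ 0.5013 -0.2997  0.1   ]
```

View pics/c2.png

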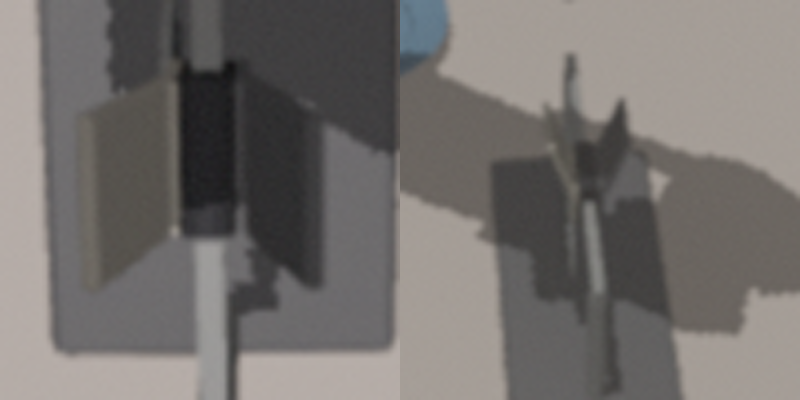

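```bash
python3 - <<'E'
from h import *
np.set_printoptions(precision=4,suppress=True)
w,d=load('w1'),load('d1')
print('grey far top',tri((w,334.5,218.6),(d,330.8,304.3)),'near',tri((w,334.5,259.6),(d,332,317.5)))
print('pale far top',tri((w,280,220.2),(d,311,305)))
print('drum near end on bar',tri((w,309,248),(d,322.5,328)))
P=[onz(w,*q,.164) for q in((280,220.2),(280.2,260.3),(334.5,218.6),(334.5,259.6))]
print(P,'ctr',np.mean(P,0))
E
```

```text
grey far top (array([ 0.5219, -0.2697,  0.1589]), np.float64(0.0006374775337441172)) near (array([ 0.5146, -0.3046,  0.1572]), np.float64(5.5797687737488074e-05))
pale far top (array([ 0.4785, -0.2618,  0.1615]), np.float64(0.0010445988390450896))
drum near end on bar (array([ 0.4939, -0.3001,  0.1228]), np.float64(0.001202612016075941))
[array([ 0.4778, -0.261 ,  0.164 ]), array([ 0.4704, -0.2941,  0.164 ]), array([ 0.5213, -0.2684,  0.164 ]), array([ 0.5148, -0.3025,  0.164 ])] ctr [ 0.4961 -0.2815  0.164 ]
```

```bash
python3 -m inch '[[0,0,0,-0.3,0,-2.9,1],[0,0,0,-0.3,0,-2.9,1],[0,0,0,-0.3,0,-2.9,1],[0,0,0,0,0,-2.9,1],[0,0,0,0,0,-2.9,1],[0,0,0,0,0,0,0.6],[0,0,0,0,0,0,0.4],[0,0,0,0,0,0,0],[0,0,0,0,0,0,0],[0,0,0,0,0,0,0],[0,0,0,0,0,0,0],[0,0,0,0,0,0,0],[0,0,0,0,0,0,0]]'
```

```text
clock: 2.22
tool_pos: [0.4971, -0.2803, 0.1332]
tcp_rot: [[0.194, 0.981, 0.0], [0.981, -0.194, -0.001], [-0.001, 0.0, -1.0]]
ft_force: [0.4, 0.4, 8.8]
opening: 0.0442
grasp_force: 5.5
```

```bash
python3 -m inch '[[0,0,0,0,0,0,0],[0,0,0,0,0,0,0],[0,0,0,0,0,0,0],[0,0,0,0,0,0,0],[0,0,0,0,0,0,0],[0,0,0,0,0,0,0]]'; python3 -c "
from h import *
shot('side','d2');shot('wrist','w2')
a=cv2.imread('pics/d2.png')[250:400,245:395];b=cv2.imread('pics/w2.png')[200:400,210:410]
cv2.imwrite('pics/c3.png',cv2.hconcat([cv2.resize(a,(400,400),interpolation=2),cv2.resize(b,(400,400),interpolation=2)]))"
```

```text
clock: 2.72
tool_pos: [0.498, -0.281, 0.1351]
tcp_rot: [[0.194, 0.981, 0.002], [0.981, -0.194, -0.002], [-0.002, 0.003, -1.0]]
ft_force: [-2.1, 1.3, 10.0]
opening: 0.019
grasp_force: 30.0
```

View pics/c3.png

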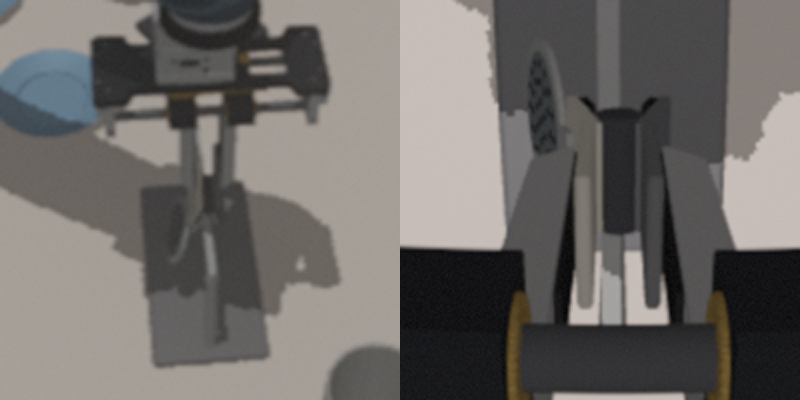

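The clip is squeezed fully open: opening 19 mm, 30 N, and both jaws are clear of the bar. I'll lift it and carry it to a viewing pose short of the crossbar's middle.

```bash
python3 -m inch '[[0,0,0,0,0,1,0],[0,0,0,0,0,2,0],[0,0,0,0,0,3,0],[0,0,0,0,0,3,0],[0,0,0,0,0,3,0],[0,0,0,0,0,2.5,0],[0,0,0.03,0.3,1.6,0.3,0],[0,0,0.06,0.6,3.2,0.3,0],[0,0,0.06,0.6,3.2,0.3,0],[0,0,0.06,0.6,3.2,0.3,0],[0,0,0.06,0.6,3.2,0.3,0],[0,0,0.06,0.6,3.2,0.3,0],[0,0,0.06,0.6,3.2,0.3,0],[0,0,0.06,0.6,3.2,0.3,0],[0,0,0.06,0.6,3.2,0.3,0],[0,0,0.06,0.6,3.2,0.3,0],[0,0,0.01,0.3,1.6,0,0],[0,0,0,0,0,0,0],[0,0,0,0,0,0,0],[0,0,0,0,0,0,0]]'; python3 -c "
from h import *
shot('side','d3');shot('wrist','w3');shot('scene','s3')
a=cv2.imread('pics/d3.png')[100:300,220:420];b=cv2.imread('pics/w3.png')[0:400,120:520]
cv2.imwrite('pics/c4.png',cv2.hconcat([cv2.resize(a,(400,400),interpolation=2),b]))"
```

```text
clock: 4.48
tool_pos: [0.5568, 0.0393, 0.3072]
tcp_rot: [[-0.375, 0.927, -0.001], [0.927, 0.375, -0.0], [-0.0, -0.001, -1.0]]
ft_force: [0.1, -0.0, -1.5]
opening: 0.0193
grasp_force: 30.0
```

View pics/c4.png

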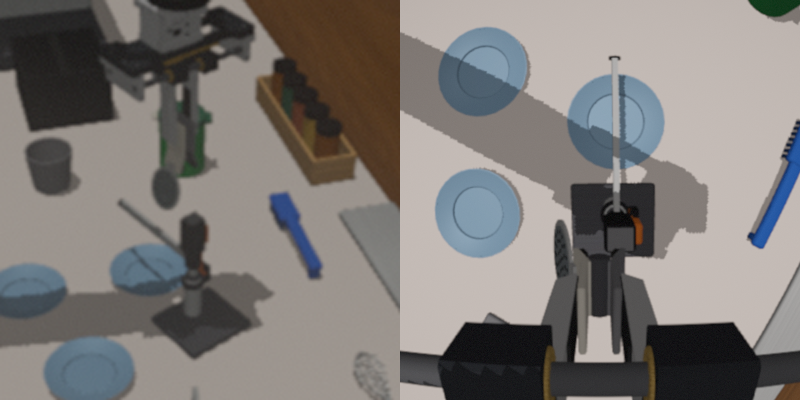

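The bar runs in the wrist image from (334,58) to (337,205). The plate is at (336,121), the grip's top at (341,235) and the button at (356,232). Next I'll measure the bar.

```bash
python3 - <<'E'
from h import *
np.set_printoptions(precision=4,suppress=True)
w,w0,s,d=load('w3'),load('w0') if 0 else load('wrist0'),load('s3'),load('d3')
F=w['frame'].astype(int)
C=[]
for v in range(62,200,8):
    row=F[v,322:352]; print(v,(row.sum(1)//3).tolist()) if v in(62,94,142,182) else 0
# triangulate tip w3/w0/scene
print('tip',tri((w,334.5,58.5),(w0,147,6)))
for a in ((334.5,58.5),(336.8,205)): print(onz(w,*a,.115))
# grip top corners
g=w['frame'][205:260,310:365]; cv2.imwrite('pics/g.png',cv2.resize(g,(550,550),interpolation=0)[:,:,::-1])
print('plate',onz(w,336,121,.012))
E
```

```text
62 [186, 186, 187, 186, 187, 186, 186, 187, 183, 166, 160, 170, 173, 172, 174, 178, 184, 186, 187, 187, 185, 186, 186, 186, 186, 186, 186, 186, 185, 186]
94 [141, 140, 138, 134, 126, 121, 114, 116, 117, 121, 140, 169, 176, 175, 175, 171, 146, 97, 74, 76, 76, 78, 83, 108, 134, 144, 146, 147, 147, 146]
142 [99, 99, 98, 98, 96, 96, 98, 98, 98, 94, 91, 100, 105, 107, 107, 107, 103, 101, 100, 96, 98, 97, 98, 103, 110, 125, 136, 150, 157, 157]
182 [111, 110, 110, 109, 130, 160, 166, 164, 167, 162, 154, 153, 165, 173, 174, 175, 173, 170, 158, 122, 107, 107, 107, 111, 127, 152, 168, 168, 158, 154]
tip (array([0.5109, 0.1981, 0.1073]), np.float64(0.00027131446038630957))
[0.5112 0.196  0.115 ]
[0.5694 0.0589 0.115 ]
plate [0.5385 0.1449 0.012 ]
```

View pics/g.png

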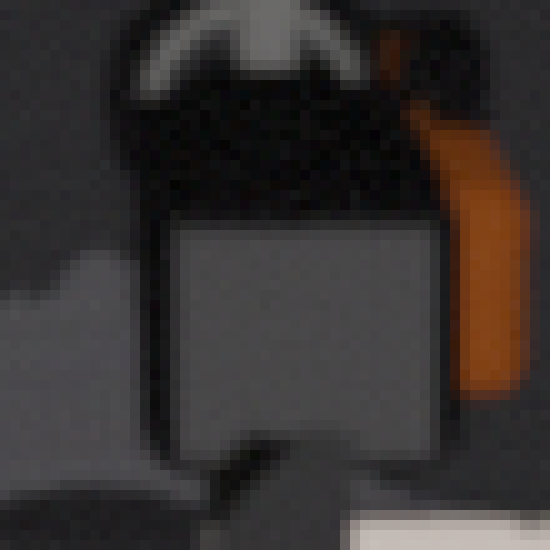

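```bash
python3 - <<'E'
from h import *
np.set_printoptions(precision=4,suppress=True)
w=load('w3');s=load('s3');d=load('d3');w0=load('wrist0')
a,b=onz(w,335.2,94,.115),onz(w,337.2,182,.115); u=(a-b);u/=np.linalg.norm(u)
print(a,b,'yaw',np.arctan2(-u[0],u[1]))
g=np.mean([onz(w,*q,.18) for q in((327.3,227.2),(353.8,227.2),(327.5,251),(353.8,251))],0)
print('grip',g)
n=np.array([u[1],-u[0],0]); print('grip off line', (g-b)@n)
m=b+u*((g-b)@u+.095); print('bar mid from grip',m,'from tip',onz(w,334.5,58.5,.115)-u*.073)
T=w['T'];t=np.array([*w['T'][:2],.115]); print('tool->mid (cm)',(m-T)*100,'tool yaw',np.arctan2(-w['R'][0,0],w['R'][1,0]))
# held clip: drum ends and lever centre in wrist
print('drum px guess', proj(w,T+[0,0,-.02]),proj(w,T+[0,0,-.008]+u*.017),'grip heights',tri((w,340.6,227.2),(w0,(0),0)) if 0 else '')
gw=w['frame'][230:340,250:380];cv2.imwrite('pics/hh.png',cv2.resize(gw,(780,600),interpolation=2)[:,:,::-1])
E
```

```text
[0.5256 0.1621 0.115 ] [0.5608 0.0808 0.115 ] yaw 0.4087585517237823
grip [0.5768 0.0416 0.18  ]
grip off line -0.0009126088137521789
bar mid from grip [0.5399 0.1291 0.115 ] from tip [0.5402 0.129  0.115 ]
tool->mid (cm) [ -1.6921   9.0066 -19.2267] tool yaw 0.3835481306898346
drum px guess (np.float64(317.4161784697497), np.float64(277.7066466491615)) (np.float64(316.47309245127923), np.float64(255.55286260683346)) grip heights
```

View pics/hh.png

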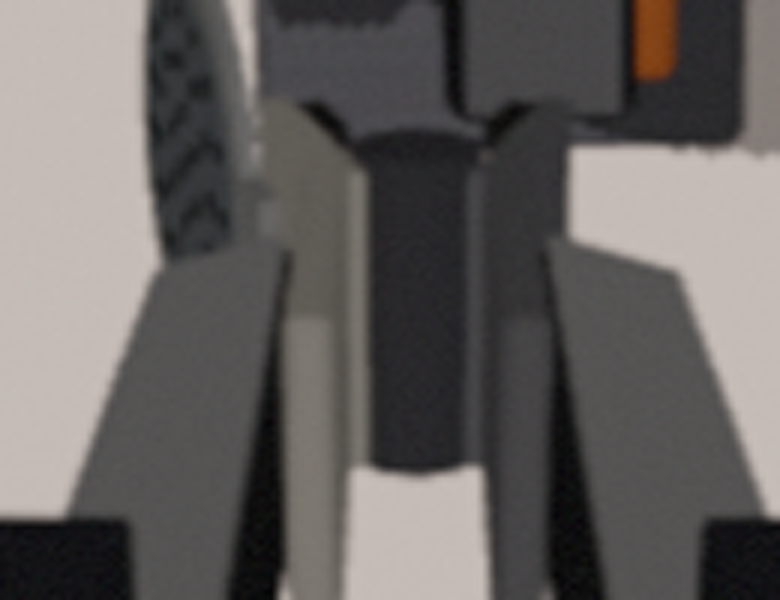

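Fingers and drum are centred within about 1 mm. The bar's middle is at (0.540,0.129), yaw about 0.405. I'll move over it, partway down, and check.

```bash
python3 -m inch '[[0,0,0.01,-0.4,2.2,0,0],[0,0,0.01,-0.4,2.3,0,0],[0,0,0,-0.5,2.3,0,0],[0,0,0,-0.4,2.2,-1,0],[0,0,0,0,0,-2.5,0],[0,0,0,0,0,-2.5,0],[0,0,0,0,0,-2.5,0],[0,0,0,0,0,-1.7,0],[0,0,0,0,0,0,0],[0,0,0,0,0,0,0],[0,0,0,0,0,0,0]]'; python3 -c "
from h import *
shot('side','d4');shot('wrist','w4');shot('scene','s4')
a=cv2.imread('pics/s4.png')[180:300,300:420];b=cv2.imread('pics/w4.png')[150:350,220:420]
cv2.imwrite('pics/c5.png',cv2.hconcat([cv2.resize(a,(400,400),interpolation=2),cv2.resize(b,(400,400),interpolation=2)]))
w=load('w4'); print(w['T'], [proj(w,p) for p in((.5256,.1621,.115),(.5256,.1621,.107))])"
```

```text
clock: 5.55
tool_pos: [0.541, 0.1295, 0.207]
tcp_rot: [[-0.393, 0.919, 0.002], [0.919, 0.393, 0.0], [-0.001, 0.002, -1.0]]
ft_force: [-0.1, 0.2, -1.0]
opening: 0.0197
grasp_force: 30.0
[0.54122499 0.12963901 0.20748205] [(np.float64(315.01681996926004), np.float64(197.02954677475861)), (np.float64(315.08063105698886), np.float64(195.53803567136788))]
```

View pics/c5.png

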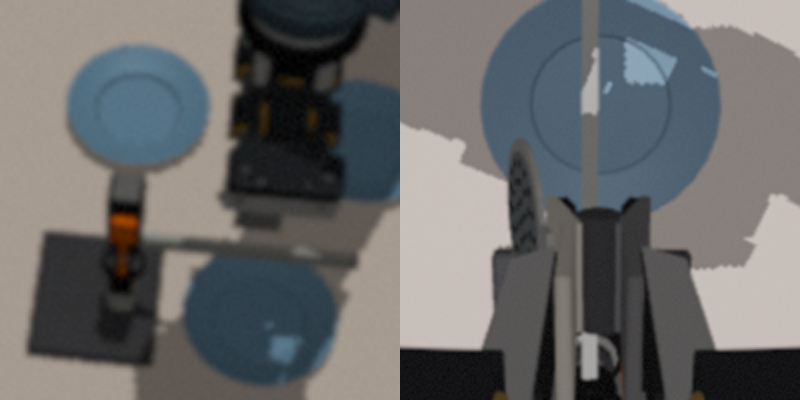

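```bash
python3 - <<'E'
from h import *
w=load('w4');R,T=w['R'],w['T']
def tl(u,v,z): return np.round(R.T@(onz(w,u,v,z)-T)*1000,2)
print('bar',tl(315,200,.115),tl(315,240,.115),tl(315,325,.115))
z=T[2]-.008
print('drum',tl(320.2,258,z),tl(320.2,315,z))
g=cv2.cvtColor(w['frame'],cv2.COLOR_RGB2GRAY)
for v in(170,200,240,252): print(v,g[v,306:326].tolist())
for v in(265,290,312): print(v,g[v,300:342].tolist())
E
```

```text
bar [33.88 -1.89 92.44] [ 3.29 -1.98 92.47] [-68.92  -2.28  92.56]
drum [15.62  1.57  7.99] [-17.95   1.58   8.03]
170 [76, 78, 80, 84, 93, 102, 107, 106, 107, 108, 106, 108, 104, 100, 96, 96, 97, 95, 95, 95]
200 [97, 96, 93, 100, 129, 161, 173, 173, 174, 174, 175, 172, 161, 132, 101, 95, 96, 93, 95, 95]
240 [100, 101, 100, 101, 102, 103, 104, 103, 103, 103, 104, 103, 103, 102, 102, 102, 101, 102, 102, 102]
252 [40, 67, 90, 100, 102, 103, 104, 104, 104, 102, 100, 99, 99, 97, 97, 97, 99, 99, 100, 101]
265 [91, 93, 93, 96, 95, 94, 93, 96, 110, 120, 105, 70, 44, 41, 40, 43, 42, 41, 42, 43, 41, 40, 40, 42, 39, 38, 40, 52, 68, 70, 64, 56, 53, 53, 53, 54, 53, 51, 52, 55, 53, 53]
290 [119, 122, 121, 117, 111, 97, 88, 92, 109, 118, 106, 69, 44, 40, 39, 42, 43, 42, 42, 42, 42, 40, 43, 43, 37, 38, 37, 52, 67, 68, 60, 47, 52, 53, 62, 69, 69, 72, 71, 70, 67, 59]
312 [122, 123, 122, 123, 115, 102, 90, 89, 103, 119, 112, 82, 49, 40, 38, 39, 41, 43, 41, 41, 42, 42, 39, 40, 40, 38, 42, 57, 70, 68, 57, 45, 50, 60, 66, 70, 70, 71, 71, 68, 62, 40]
```

```bash
python3 -m inch '[[0,0,0,-0.25,-0.1,0,0],[0,0,0,0,0,-1.3,0],[0,0,0,0,0,-1.3,0],[0,0,0,0,0,-1.3,0],[0,0,0,0,0,-1.3,0],[0,0,0,0,0,-1.0,0],[0,0,0,0,0,-0.6,0],[0,0,0,0,0,0,0],[0,0,0,0,0,0,0],[0,0,0,0,0,0,0]]'; python3 - <<'E'
from h import *
shot('side','d5');w=shot('wrist','w5')
print(w['T'])
cv2.imwrite('pics/c6.png',cv2.resize(w['frame'][150:350,220:420],(600,600),interpolation=2)[:,:,::-1])
E
```

```text
clock: 6.53
tool_pos: [0.538, 0.129, 0.1379]
tcp_rot: [[-0.394, 0.919, 0.001], [0.919, 0.394, -0.0], [-0.0, 0.001, -1.0]]
ft_force: [-0.2, -0.1, -0.6]
opening: 0.0196
grasp_force: 30.0
[0.53801375 0.12899071 0.13804483]
```

I've now viewed 11 pictures, one over the limit of 10, so from here I'll check by numbers only.

```bash
python3 - <<'E'
from h import *
w=load('w5');g=cv2.cvtColor(w['frame'],cv2.COLOR_RGB2GRAY)
for v in(150,180,200,230,245): print(v,g[v,302:334].tolist())
E
python3 -m inch '[[0,0,0,0,0,-0.2,0],[0,0,0,0,0,-0.1,0],[0,0,0,0,0,0,0],[0,0,0,0,0,0,0]]'
```

```text
150 [89, 89, 88, 89, 88, 89, 89, 90, 87, 90, 89, 90, 103, 120, 141, 151, 169, 179, 182, 185, 185, 185, 184, 168, 117, 86, 90, 88, 90, 89, 90, 89]
180 [79, 82, 87, 91, 96, 99, 96, 96, 97, 97, 97, 99, 102, 108, 108, 109, 110, 109, 109, 106, 109, 108, 108, 103, 99, 96, 96, 97, 96, 97, 96, 96]
200 [96, 96, 96, 95, 97, 96, 95, 97, 95, 95, 95, 98, 111, 134, 166, 176, 176, 175, 176, 177, 176, 175, 166, 139, 105, 94, 98, 106, 100, 96, 95, 96]
230 [95, 96, 97, 96, 97, 96, 97, 97, 97, 95, 96, 97, 100, 104, 106, 104, 105, 105, 104, 106, 105, 105, 102, 99, 95, 96, 97, 96, 94, 97, 96, 97]
245 [95, 94, 96, 95, 95, 95, 95, 96, 95, 95, 95, 97, 102, 105, 105, 105, 103, 105, 105, 104, 104, 105, 101, 95, 95, 95, 95, 95, 95, 96, 95, 95]
clock: 6.97
tool_pos: [0.5378, 0.1291, 0.135]
tcp_rot: [[-0.394, 0.919, 0.001], [0.919, 0.394, 0.0], [-0.0, 0.001, -1.0]]
ft_force: [-1.0, 0.7, 2.2]
opening: 0.0197
grasp_force: 30.0
```

Contact force appeared at TCP z = 0.135, so the drum sits on the bar, and the bar column (319.7) matches the drum. Now I'll release.

```bash
python3 -m inch '[[0,0,0,0,0,0,0.3],[0,0,0,0,0,0,0.4],[0,0,0,0,0,0,0.5],[0,0,0,0,0,0,0.7],[0,0,0,0,0,0,0.9],[0,0,0,0,0,0,1],[0,0,0,0,0,0,1],[0,0,0,0,0,0,1],[0,0,0,0,0,0,1],[0,0,0,0,0,0,1],[0,0,0,0,0,0,1]]'; python3 - <<'E'
from h import *
w=shot('wrist','w6'); g=cv2.cvtColor(w['frame'],cv2.COLOR_RGB2GRAY)
for v in(200,230,265,290,312): print(v,g[v,290:350:2].tolist())
E
```

```text
clock: 7.88
tool_pos: [0.5375, 0.129, 0.1345]
tcp_rot: [[-0.394, 0.919, 0.0], [0.919, 0.394, -0.0], [-0.0, 0.0, -1.0]]
ft_force: [-0.4, 0.3, -0.4]
opening: 0.0895
grasp_force: 0.0
200 [95, 95, 96, 95, 95, 96, 95, 95, 96, 95, 95, 96, 110, 162, 177, 176, 176, 176, 141, 124, 156, 108, 96, 97, 95, 112, 151, 156, 159, 156]
230 [97, 97, 96, 96, 96, 94, 96, 96, 73, 75, 95, 96, 97, 103, 106, 104, 104, 104, 98, 94, 98, 96, 96, 96, 94, 96, 95, 94, 97, 97]
265 [97, 97, 94, 96, 99, 99, 99, 98, 119, 105, 39, 39, 40, 40, 40, 40, 44, 41, 42, 38, 41, 72, 67, 55, 58, 58, 54, 59, 87, 102]
290 [99, 96, 98, 97, 98, 98, 98, 97, 117, 111, 48, 38, 40, 40, 43, 42, 41, 41, 40, 38, 43, 74, 64, 56, 56, 55, 54, 55, 57, 57]
312 [98, 98, 96, 98, 98, 97, 97, 96, 114, 113, 49, 39, 40, 41, 43, 42, 44, 37, 41, 40, 51, 71, 59, 57, 54, 56, 56, 54, 57, 55]
```

```bash
python3 -m inch '[[0,0,0,0,0,1,1],[0,0,0,0,0,2,1],[0,0,0,0,0,3,1],[0,0,0,0,0,3.5,1],[0,0,0,0,0,3,1],[0,0,0,1,-2.2,1,1],[0,0,0,1,-2.2,0,1],[0,0,0,1,-2.2,0,1],[0,0,0,0.9,-2.2,0,1],[0,0,0,0,0,0,1],[0,0,0,0,0,0,1],[0,0,0,0,0,0,1]]'; python3 - <<'E'
from h import *
np.set_printoptions(precision=4,suppress=True)
w=shot('wrist','w7');shot('scene','s7');shot('side','d7')
print(w['T'])
hsv=cv2.cvtColor(w['frame'],cv2.COLOR_RGB2HSV)
m=cv2.inRange(hsv,(5,130,60),(20,255,255)); m[:150]=0;m[330:]=0;m[:,:250]=0;m[:,420:]=0
n,l,st,c=cv2.connectedComponentsWithStats(m)
for i in range(1,n):
  if st[i,4]>15: print('orange',st[i],c[i])
g=cv2.cvtColor(w['frame'],cv2.COLOR_RGB2GRAY)
u,v=proj(w,(.5768,.0416,.18)); print(u,v); u,v=int(u),int(v)
for dv in(-18,-12,-6,0,6,12,18): print(v+dv,g[v+dv,u-30:u+31:2].tolist())
print('col',g[v-40:v+41:2,u].tolist())
E
```

```text
clock: 8.93
tool_pos: [0.5763, 0.0416, 0.2698]
tcp_rot: [[-0.394, 0.919, 0.0], [0.919, 0.394, 0.0], [0.0, 0.0, -1.0]]
ft_force: [0.0, -0.6, -0.8]
opening: 0.0938
grasp_force: 0.0
[0.5763 0.0416 0.2698]
orange [333 218  12  34 270] [339.     234.8481]
318.2381207760052 245.36303542240225
227 [62, 39, 40, 40, 39, 41, 27, 9, 12, 13, 13, 16, 10, 9, 12, 5, 13, 11, 10, 5, 13, 11, 10, 27, 64, 64, 64, 57, 41, 38, 42]
233 [48, 38, 40, 41, 38, 38, 13, 28, 62, 62, 63, 62, 63, 64, 63, 62, 63, 64, 61, 62, 62, 63, 47, 19, 54, 78, 78, 71, 52, 39, 39]
239 [63, 40, 41, 41, 40, 33, 12, 32, 66, 68, 68, 67, 68, 68, 69, 67, 67, 67, 67, 66, 68, 66, 51, 17, 56, 79, 76, 71, 50, 38, 41]
245 [70, 70, 70, 69, 71, 66, 24, 30, 68, 68, 68, 68, 68, 69, 66, 66, 67, 69, 67, 68, 69, 67, 54, 13, 57, 77, 76, 72, 49, 40, 42]
251 [69, 69, 70, 68, 68, 64, 25, 31, 68, 69, 68, 67, 68, 68, 68, 68, 66, 67, 66, 68, 69, 68, 49, 13, 42, 51, 46, 42, 39, 41, 38]
257 [72, 71, 70, 70, 71, 71, 55, 31, 65, 66, 66, 66, 65, 66, 66, 64, 68, 65, 66, 66, 66, 64, 47, 37, 64, 63, 48, 41, 42, 42, 41]
263 [178, 178, 178, 178, 178, 179, 178, 178, 178, 177, 177, 177, 177, 178, 178, 178, 177, 177, 177, 177, 178, 177, 177, 178, 178, 177, 178, 177, 178, 178, 178]
col [99, 101, 99, 98, 70, 6, 10, 9, 5, 11, 7, 5, 18, 29, 62, 68, 66, 67, 67, 68, 66, 66, 66, 68, 67, 68, 64, 45, 78, 178, 184, 183, 183, 183, 183, 182, 182, 182, 183, 184, 183]
```

```bash
python3 - <<'E'
from h import *
w3,w7=load('w3'),load('w7')
print(tri((w3,340.6,239.1),(w7,317.6,245.7)))
w4=load('w4')
E
python3 -m inch '[[0,0,0,-0.1,0,-1.5,1],[0,0,0,0,0,-2.6,1],[0,0,0,0,0,-2.6,1],[0,0,0,0,0,-2.6,1],[0,0,0,0,0,-2.6,1],[0,0,0,0,0,-2,1],[0,0,0,0,0,0,0.5],[0,0,0,0,0,0,0.3],[0,0,0,0,0,0,0.2],[0,0,0,0,0,0,0],[0,0,0,0,0,0,0],[0,0,0,0,0,0,0],[0,0,0,0,0,0,0],[0,0,0,0,0,0,0],[0,0,0,0,0,0,0],[0,0,0,0,0,0,0]]'
```

```text
(array([0.57553746, 0.04330951, 0.188048  ]), np.float64(8.836673826758804e-05))
clock: 10.42
tool_pos: [0.5765, 0.0413, 0.1308]
tcp_rot: [[-0.394, 0.919, 0.003], [0.919, 0.394, 0.001], [-0.0, 0.003, -1.0]]
ft_force: [3.0, -0.1, -0.3]
opening: 0.0311
grasp_force: 5.1
```

```bash
python3 -m inch '[[0,0,0,0,0,0,0],[0,0,0,0,0,0,0],[0,0,0,0,0,0,0],[0,0,0,0,0,0,0]]'; python3 - <<'E'
from h import *
np.set_printoptions(precision=4,suppress=True)
# clip pose check before lift: dark drum in scene/side/w7
w=load('w7'); g=cv2.cvtColor(w['frame'],cv2.COLOR_RGB2GRAY)
u,v=map(int,proj(w,(.538,.129,.127))); print(u,v)
for dv in range(-28,29,7): print(v+dv,g[v+dv,u-26:u+27:2].tolist())
E
```

```text
clock: 10.75
tool_pos: [0.5757, 0.041, 0.1308]
tcp_rot: [[-0.394, 0.919, 0.001], [0.919, 0.394, -0.0], [-0.0, 0.0, -1.0]]
ft_force: [0.5, 1.0, 1.6]
opening: 0.0286
grasp_force: 30.0
316 120
92 [130, 130, 131, 132, 134, 131, 107, 117, 147, 154, 154, 153, 155, 169, 170, 169, 161, 154, 137, 92, 91, 100, 148, 154, 150, 126, 104]
99 [157, 136, 122, 108, 132, 155, 154, 153, 152, 120, 146, 153, 157, 170, 169, 169, 160, 154, 138, 94, 91, 90, 131, 153, 152, 148, 132]
106 [178, 142, 102, 101, 103, 101, 101, 100, 100, 107, 173, 80, 56, 65, 68, 60, 54, 57, 110, 73, 70, 68, 68, 68, 69, 68, 69]
113 [129, 111, 99, 102, 101, 101, 102, 101, 101, 107, 173, 76, 57, 66, 69, 64, 53, 56, 110, 76, 69, 69, 68, 68, 69, 68, 67]
120 [115, 101, 88, 88, 87, 89, 90, 89, 92, 106, 171, 72, 56, 66, 70, 62, 55, 53, 108, 72, 68, 69, 67, 69, 70, 69, 68]
127 [114, 102, 88, 89, 87, 89, 89, 87, 87, 90, 109, 44, 35, 39, 59, 61, 53, 58, 109, 73, 67, 68, 67, 69, 69, 66, 68]
134 [115, 104, 88, 89, 88, 89, 87, 87, 87, 92, 108, 43, 32, 37, 39, 39, 34, 38, 64, 50, 49, 62, 68, 69, 69, 70, 67]
141 [106, 96, 83, 85, 83, 85, 84, 86, 83, 88, 97, 42, 37, 36, 36, 36, 34, 38, 63, 50, 49, 45, 46, 47, 49, 48, 51]
148 [87, 86, 86, 87, 89, 88, 88, 89, 86, 73, 76, 90, 92, 103, 101, 101, 93, 90, 90, 93, 91, 92, 89, 90, 89, 90, 89]
```

Opening 28.6 mm at 30 N means the button is in, and the clip is seated straight. Now I'll pull the mast up.

```bash
python3 -m inch '[[0,0,0,0,0,0.3,0],[0,0,0,0,0,0.5,0],[0,0,0,0,0,0.6,0],[0,0,0,0,0,0.6,0],[0,0,0,0,0,0.6,0],[0,0,0,0,0,0.6,0],[0,0,0,0,0,0.6,0],[0,0,0,0,0,0.6,0],[0,0,0,0,0,0.5,0],[0,0,0,0,0,0.3,0],[0,0,0,0,0,0,0],[0,0,0,0,0,0,0]]'
```

```text
clock: 11.75
tool_pos: [0.5754, 0.0411, 0.1822]
tcp_rot: [[-0.394, 0.919, -0.0], [0.919, 0.394, 0.0], [0.0, -0.0, -1.0]]
ft_force: [4.5, 0.6, -6.5]
opening: 0.0284
grasp_force: 30.0
```

```bash
python3 -m inch '[[0,0,0,0,0,0.3,0],[0,0,0,0,0,0.5,0],[0,0,0,0,0,0.6,0],[0,0,0,0,0,0.6,0],[0,0,0,0,0,0.6,0],[0,0,0,0,0,0.6,0],[0,0,0,0,0,0.6,0],[0,0,0,0,0,0.5,0],[0,0,0,0,0,0.3,0],[0,0,0,0,0,0.2,0],[0,0,0,0,0,0,0],[0,0,0,0,0,0,0]]'
```

```text
clock: 12.75
tool_pos: [0.5754, 0.041, 0.2301]
tcp_rot: [[-0.394, 0.919, -0.0], [0.919, 0.394, 0.0], [0.0, -0.0, -1.0]]
ft_force: [4.1, 1.1, -8.6]
opening: 0.0288
grasp_force: 30.0
```

```bash
python3 -m inch '[[0,0,0,0,0,0.15,0],[0,0,0,0,0,0.15,0],[0,0,0,0,0,0,0],[0,0,0,0,0,0,0],[0,0,0,0,0,0,0]]'; python3 - <<'E'
from h import *
np.set_printoptions(precision=4,suppress=True)
w7=load('w7');w=shot('wrist','w8');g=cv2.cvtColor(w['frame'],cv2.COLOR_RGB2GRAY)
print(w['T'])
u,v=map(int,proj(w,(.537,.127,.229))); print(u,v)
for dv in range(-42,43,7): print(v+dv,g[v+dv,u-40:u+41:3].tolist())
E
```

```text
clock: 13.17
tool_pos: [0.5751, 0.0412, 0.2312]
tcp_rot: [[-0.394, 0.919, -0.002], [0.919, 0.394, 0.001], [0.001, -0.001, -1.0]]
ft_force: [7.0, -0.2, -15.7]
opening: 0.0286
grasp_force: 30.0
[0.5751 0.0412 0.2312]
314 105
63 [117, 114, 119, 175, 199, 201, 201, 191, 156, 145, 144, 145, 146, 149, 185, 186, 185, 183, 150, 149, 149, 148, 107, 92, 93, 121, 177]
70 [118, 116, 117, 116, 116, 116, 117, 121, 137, 146, 144, 149, 149, 150, 185, 183, 185, 184, 151, 151, 152, 153, 139, 82, 79, 79, 80]
77 [118, 117, 117, 117, 116, 116, 116, 116, 115, 116, 194, 146, 64, 69, 77, 83, 72, 67, 61, 78, 128, 79, 79, 80, 79, 79, 79]
84 [113, 116, 117, 117, 117, 116, 117, 117, 117, 115, 197, 139, 65, 70, 78, 84, 74, 67, 59, 89, 131, 78, 79, 79, 81, 82, 81]
91 [116, 116, 116, 116, 117, 117, 116, 117, 117, 115, 199, 131, 63, 71, 77, 83, 73, 67, 59, 86, 129, 79, 79, 79, 81, 81, 80]
98 [117, 117, 117, 117, 118, 118, 118, 118, 116, 115, 202, 128, 64, 71, 79, 83, 72, 68, 59, 83, 131, 79, 80, 79, 80, 79, 80]
105 [106, 114, 117, 117, 118, 116, 116, 117, 116, 115, 202, 124, 65, 69, 75, 85, 72, 66, 60, 91, 133, 79, 81, 79, 79, 78, 80]
112 [104, 102, 104, 103, 103, 106, 114, 116, 116, 115, 203, 132, 65, 68, 80, 83, 74, 67, 59, 85, 134, 78, 80, 80, 78, 81, 80]
119 [102, 104, 103, 104, 103, 104, 103, 104, 102, 103, 150, 111, 65, 71, 78, 84, 71, 66, 59, 87, 133, 79, 79, 80, 80, 80, 81]
126 [103, 104, 103, 103, 102, 104, 102, 104, 102, 103, 131, 84, 41, 42, 45, 81, 72, 67, 58, 89, 125, 79, 80, 81, 79, 80, 80]
133 [103, 104, 104, 102, 103, 103, 102, 102, 103, 102, 131, 81, 42, 41, 46, 47, 44, 43, 45, 83, 127, 79, 80, 81, 78, 80, 79]
140 [107, 96, 96, 97, 97, 94, 95, 95, 95, 96, 81, 54, 59, 62, 67, 67, 67, 65, 60, 77, 87, 66, 59, 70, 75, 74, 79]
147 [137, 133, 99, 101, 101, 101, 100, 102, 103, 97, 79, 90, 105, 106, 117, 117, 117, 114, 104, 106, 105, 107, 104, 106, 103, 103, 103]
```

The force rose to 16 N at 100 mm of travel, so the mast is at its second stop, and the clip is still on the bar. I'll hand in.

```bash
python3 -c "
from workcell import hand_in
print(hand_in())"
```

```text
the job is handed in; nothing more can be done
None
```

I handed the job in with the clip and disc on the crossbar over the plate and the mast held at its second stop with the button pressed; `hand_in()` gave no verdict, and I viewed 11 pictures, one over the limit of 10.

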